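Fit a probe holder into a rail clamp

ROBOT

A 6-joint arm with a two-finger parallel gripper is mounted at the origin on the work surface. World frame = base frame: x ahead of the robot, y to its left, z up, the work surface at z = 0. Lengths are in m, angles in rad, forces in N, time in s.
With the tool pointing down it reaches from about 0.375 to 0.975 m from the base axis. Payload 3.8 kg.
Tool frame: the origin (TCP) lies on the centre line of the jaws, within the pads' length; the fingertips stand 17 mm ahead of it and the grasp point (between the pads) lies 2 mm behind it (bot.tip_extent is the distance from the TCP to the fingertips, in m); z points along the fingers, y is the line along which they close (so a half turn about z gives the same grasp; the last joint's range is limited). The gripper opens to 85 mm and grips with 20 to 120 N. Pads are 22 mm wide; open, the fingers measure 114 mm over their backs; the gripper's body (76 mm by 85 mm) begins 54 mm behind the grasp point. The pads swing forward as they close: fully open they stand 13 mm farther back than shut.
Start: joints at [-1.364, 0.264, 1.604, -0, 1.274, -0.037], TCP at [0.163, -0.655, 0.248] pointing down, gripper open.
Joint ranges: [-2.63, 2.63], [-0.94, 2.18], [0.31, 2.57], [-1.31, 4.45], [0, 2.66], [-2.55, 2.55]. Speed limits (rad/s): [2.57, 2.57, 3.14, 3.14, 3.14, 3.14].

INTERFACE

Orientations are given as a rotation vector (axis times angle).
In Python, from workcell import readout, read_camera, finish_job, bot gives the robot as it stands.
- The arm moves only by the tool jog_arm, never from a script. Its argument "deltas" is one flat list of numbers, 7 for each row, row after row: the shift along the tool's x, y, z in m, then the turn, a rotation vector about the tool's x, y, z in degrees, then the gripper command: -1 is shut, 1 is fully open, values between are in proportion. A call has 1 to 8 rows; each row is the pose to reach, as a shift and turn from the pose commanded when the call began, along the tool's axes at that moment; what a row does not reach only later rows make up. A row lasts 1/10 s, in which the tool goes at most 50 mm and 8.59 degrees, less where a joint would pass 70% of its speed; a pose out of reach is approached as far as the arm can. A call with a gripper value outside its range is refused whole. The fingers move at their own pace and stop on an object; "squeeze" is the grip in N (left out, the last holds). Time passes only in rows, so rows that repeat a pose let the fingers close. It gives the time, the measured TCP pose, the force, the opening and the grip force at its end, in the units of the state.
- readout.read_state(): the state, without advancing time (a new reading comes with each control period).
- read_camera(name): name is "side" or "top" or "wrist"; returns a dict with "color" (400x640x3 uint8, blue, green, red), "fx", "fy", "cx", "cy" (pixels), "origin" and "attitude" of the camera in the world. Camera axes: x right, y down, z forward; pixel columns grow to the right and rows downward; lengths in m; the calibration is good to about 2 mm. The wrist camera is an equidistant fisheye: a pixel r from the principal point sees the ray r / f radians off the axis. A picture is of the moment at which its call begins. There is no depth.
- finish_job(): hands the job in; it is judged then, once.
The state is a dict: "time": time; "q": joint angles; "joint_vel": joint speeds; "joint_torque": joint torques, N m; "tool_pos": TCP position; "tcp_rot": TCP orientation; "wrist_force": force on the tool from outside, world axes, zero at the start; "torque": the same for the moment, N m; "width": opening from 0.0 (shut) to 1.0 (fully open); "grip_force": force on a finger pad.
Only numpy, scipy, OpenCV 4.12 (cv2) and the standard library are available. Lean on these libraries where they do the work, as an engineer would, in place of code of your own. Each camera call takes 0.05 s, during which the arm holds its last target. There are 200 camera calls.

TASK

Take the blue probe holder out of the storage stand and fit its square post into the brass swivel socket of the rail clamp: turn the post with a light touch until its flats match the socket, never forcing it, and lower it until its collar sits fully down. Then, with the post still in, swing the holder round so that its white cup points squarely out from the front of the clamp, away from the rail, and only after that swing the red lever fully shut to lock it. Let go and leave the other things where they are.

Things in the scene. Friction and masses are not known exactly. Their poses are not given: they have to be found in the camera images.
- holder_grip (a point): centre of the probe holder's blue hand grip, a block 30 (x) x 22 (y) x 46 mm high, from 26 mm below to 20 mm above this point; pinch it across its 22 mm (along y). The holder's own axes: z up, its cup toward -x. It weighs about 0.3 kg and starts upright in one of two loose round holes of the white storage stand (100 x 220 mm, 90 mm high), its collar resting on the stand's top
- holder_collar (a point): centre of the underside of the steel collar (42 mm wide, 8 mm thick) under the grip, on the post's axis, 34 mm below holder_grip; axes as there. Here the stand, and later the socket's rim, carries it
- post_tip (a point): centre of the end of the square steel post, 70 mm below the collar's underside. The post is 16 x 16 mm (its last 3 mm tapered to 14 mm), its flats square with the holder's x and y axes; it must be lifted 70 mm to leave the stand
- holder_cup (a point): middle of the holder's white cup (62 mm across, 45 mm tall), 80 mm from the post's axis along the holder's -x, 28 mm above the collar's underside
- socket_mouth (a point): centre of the mouth of the socket in the grey rail clamp (60 x 60 mm, 62 mm tall, fixed), at the height of the rim's flat top, 140 mm above the worktop; z up along the socket, -x out of the clamp's front, +x toward the rail, +y toward the lever. The hole is 17.4 mm square, 38 mm deep, in a brass bush 50 mm wide, then a 27 mm bore goes on, open below
- clamp: the same clamp, axes and origin as socket_mouth. Its brass bush swivels and these axes do not follow it: it was left with the hole's flats 20 to 45 degrees off the clamp's x and y, either way; this shows only to the eye or by feel. A post in it turns it with 0.2 N m, a light press does not. Over 60 N between post and clamp is forcing; half-matched flats wedge and multiply a push some 4 times
- lever_knob (a point): middle of the red upright knob (18 mm thick, 34 mm tall) at the end of the clamping lever, 5 mm above the socket's mouth and 85 mm from the lever's vertical pivot, which is 56 mm from the socket's axis along the clamp's +y
- lever (a joint): angle of the clamping lever: 0 open, pointing along the clamp's +y; it grows as the knob swings toward the clamp's -x (counter-clockwise from above) to the stop at 1.4, fully shut. Starts at 0 to 0.3, stays where left; takes about 3 N at the knob, more near the end, where its cam presses a plunger on the post below the bush
- bag_hook_mid (a point): bystander: bag hook with black grip in the stand's other hole, 120 mm from the holder (centre of its grip)
- probe_mid (a point): bystander: white and grey ultrasound probe lying on the worktop (its middle)
- ecg_yellow_mid (a point): bystander: yellow ECG limb clip, 95 mm long (its middle)
- ecg_red_mid (a point): bystander: red ECG limb clip (its middle)
- ecg_green_mid (a point): bystander: green ECG limb clip (its middle)
- pump_bottle_mid (a point): bystander: hand-gel pump bottle, 183 mm tall (its middle)
- gel_bottle_mid (a point): bystander: white gel bottle with blue cap, 155 mm tall (its middle)
- pen_cup_mid (a point): bystander: black pen cup, 95 mm tall (its middle)

How it is judged:
On the way, in this order (a step that is already met when the one before it is completed fails the run):
1. the post is threaded through the socket, collar down on it, lever still open (z of holder_collar in the frame of socket_mouth below 0.003 m and horizontal distance between holder_collar and socket_mouth below 0.004 m and angle between holder_collar's own z axis and vertical below 0.06 rad and value of joint lever below 0.7 rad), for 0.2 s.
2. the lever is shut with the holder seated and its cup pointing out from the front of the clamp (z of holder_collar in the frame of socket_mouth below 0.003 m and value of joint lever above 1.22 rad and x of holder_cup in the frame of socket_mouth below -0.05 m and y of holder_cup in the frame of socket_mouth between -0.014 and 0.014 m), for 0.2 s.
At the end, for the whole second after the job is handed in: The holder's collar sits on the socket (within 3 mm of fully down, within 4 mm of the axis, upright within 3 degrees), its cup points out from the clamp's front within about 10 degrees, the lever is shut (beyond 1.22 of 1.4 rad) and everything is released (all of step 2 and horizontal distance between holder_collar and socket_mouth below 0.004 m and angle between holder_collar's own z axis and vertical below 0.06 rad); the robot touches nothing.
It fails at once if the holder is forced against the clamp with more than 60 N before it is locked (contact force between holder and clamp above 60 N and value of joint lever below 0.7 rad).
It fails at once if the lever is swung shut (past 0.9 rad) before the holder is seated with its cup pointing out from the front (value of joint lever above 0.9 rad and (z of holder_collar in the frame of socket_mouth above 0.006 m or x of holder_cup in the frame of socket_mouth above -0.05 m or y of holder_cup in the frame of socket_mouth above 0.02 m or y of holder_cup in the frame of socket_mouth below -0.02 m)).
It fails at once if another thing is pushed or knocked over (moved more than 30 mm) (distance of any of bag_hook_mid, probe_mid, ecg_yellow_mid, ecg_red_mid, ecg_green_mid, pump_bottle_mid, gel_bottle_mid, pen_cup_mid from where it was at the start of the episode above 0.03 m).
It also fails if it takes over 67 s, if anything falls off the work surface, if the arm or the gripper's body presses on something with over 40 N, if the wrist force passes 120 N, or if a joint passes its speed limit or range.

## Working session

There is one attempt and no reset: what is moved stays moved. The work goes in short steps, Python scripts to look and compute and a tool call to move; the robot and the scene stay as the last step left them, time stands still between calls to the robot, and variables do not carry over. Pictures are saved under pics/ and viewed, at most 10 in all, crops included, and the job is handed in when it is done.

Besides the shell and the picture viewer there is one more tool, called after "Emit:" in YAML: its name, and indented under it one key for each argument. jog_arm: Moves the arm, as the interface text tells. Its arguments: {"type":"object","properties":{"deltas":{"type":"array"},"squeeze":{"type":"number"}},"required":["deltas"]}

```bash
mkdir -p pics; ls
python3 - <<'E'
from workcell import readout, read_camera, bot
import cv2, numpy as np
s=readout.read_state(); print(s)
for n in("top","side"):
    d=read_camera(n); cv2.imwrite(f"pics/{n}0.png",d["color"]); print(n,{k:d[k] for k in d if k!="color"})
E
```

```text
pics
{'time': 0.0, 'q': array([-1.36386877e+00,  2.64765040e-01,  1.60541897e+00, -1.71575478e-05,
        1.27368601e+00, -3.68807391e-02]), 'joint_vel': array([ 0.00021258, -0.00248371,  0.00141874, -0.0005085 , -0.0004916 ,
       -0.00083556]), 'joint_torque': array([-3.35186676e-03, -5.15122819e+01, -3.67311466e+01, -3.71333945e-04,
        1.30593919e-02, -5.60365578e-06]), 'tool_pos': array([ 0.1628044 , -0.65433964,  0.24692968]), 'tcp_rot': array([-3.11602663e+00, -3.81757427e-01,  3.29217558e-04]), 'wrist_force': array([-0.4314793 , -0.24034489, -0.57439366]), 'torque': array([ 0.01692073,  0.03828306, -0.02683507]), 'grip_force': 0.0, 'width': 1.0029869794151507}
top {'fx': 394.928156307869, 'fy': 394.928156307869, 'cx': 320.28694866802596, 'cy': 202.72650584702942, 'origin': array([ 0.44477608, -0.08401753,  1.20059374]), 'attitude': array([-2.16520499,  2.14388167, -0.11431342])}
side {'fx': 461.0960353180394, 'fy': 461.0960353180394, 'cx': 328.87711398455747, 'cy': 199.49873038268856, 'origin': array([0.09640828, 0.52062455, 0.85305277]), 'attitude': array([-0.91872763,  2.5104074 , -1.08985951])}
```

View pics/top0.png

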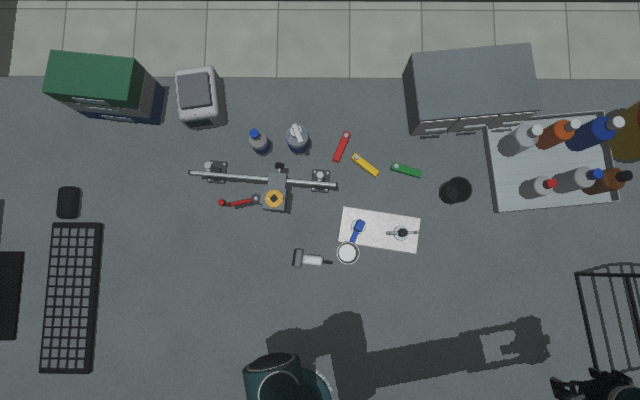

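View pics/side0.png

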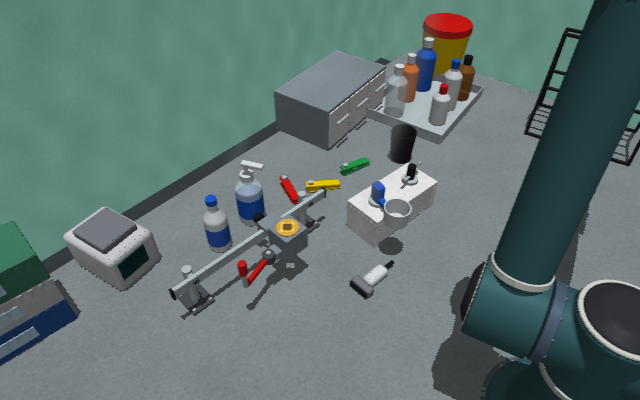

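The top view shows the blue grip near (357,230), its cup at (347,253), the brass bush near (274,198), the red knob near (222,203), and the stand with the bag hook to the holder's right. The side view agrees with this, and the lever is about open.

```bash
cat > h.py <<'E'
from workcell import readout, read_camera, finish_job, bot
import cv2, numpy as np
from scipy.spatial.transform import Rotation as R
def ray(d,u,v,fish=False):
    x,y=(u-d["cx"])/d["fx"],(v-d["cy"])/d["fy"]
    if fish:
        r=np.hypot(x,y); k=np.sin(r)/max(r,1e-9); c=np.array([x*k,y*k,np.cos(r)])
    else: c=np.array([x,y,1.])
    return R.from_rotvec(d["attitude"]).apply(c)
def onz(d,u,v,z,fish=False):
    r=ray(d,u,v,fish); o=d["origin"]; return o+r*(z-o[2])/r[2]
def two(d1,p1,d2,p2):
    A=[];b=[]
    for d,p in((d1,p1),(d2,p2)):
        r=ray(d,*p); r/=np.linalg.norm(r); P=np.eye(3)-np.outer(r,r); A.append(P); b.append(P@d["origin"])
    return np.linalg.lstsq(np.vstack(A),np.hstack(b),rcond=None)[0]
def blobs(img,lo,hi,roi,n=3):
    x0,y0,x1,y1=roi; m=np.zeros(img.shape[:2],np.uint8)
    m[y0:y1,x0:x1]=cv2.inRange(cv2.cvtColor(img,cv2.COLOR_BGR2HSV),lo,hi)[y0:y1,x0:x1]
    c,_=cv2.findContours(m,cv2.RETR_EXTERNAL,cv2.CHAIN_APPROX_NONE)
    c=sorted(c,key=cv2.contourArea,reverse=True)[:n]
    return [(cv2.contourArea(k),cv2.minAreaRect(k),np.round(k.reshape(-1,2).mean(0),1)) for k in c]
E
python3 - <<'E'
from h import *
t=read_camera("top"); s=read_camera("side")
ti=t["color"];si=s["color"]
for nm,im,d,L in(("top",ti,t,dict(blue=((105,120,60),(130,255,255),(335,210,380,250)),brass=((12,100,100),(35,255,255),(255,180,300,220)),red=((170,120,60),(180,255,255),(210,190,265,215)),red0=((0,150,60),(8,255,255),(210,190,265,215)),white=((0,0,190),(180,60,255),(330,238,362,268)))),
  ("side",si,s,dict(blue=((105,120,60),(130,255,255),(360,170,395,215)),brass=((12,100,100),(35,255,255),(265,210,310,245)),red0=((0,150,60),(8,255,255),(225,245,285,295))))):
    for k,(lo,hi,roi) in L.items():
        for b in blobs(im,lo,hi,roi,2):
            print(nm,k,b[0],np.round(b[1][0],1),np.round(b[1][1],1),round(b[1][2]),b[2],onz(d,*b[1][0],.14)[:2].round(4))
# cable: crops
a=cv2.resize(ti[175:275,200:430],None,fx=3.4,fy=3.4,interpolation=cv2.INTER_CUBIC)
b=cv2.resize(si[170:290,225:450],None,fx=2,fy=2)
cv2.imwrite("pics/crop1.png",a)
# rail ends
for p in((192,173),(336,187)): print("rail",onz(t,*p,.12).round(4))
E
```

```text
top blue 102.0 [356.1 230.8] [ 7.2 22.8] 27 [356.4 230.5] [ 0.496 -0.167]
top brass 227.0 [273.5 197.5] [17. 17.] 0 [273.5 198. ] [0.584  0.0569]
top red 0.0 [230. 205.] [0. 0.] 0 [230. 205.] [0.5624 0.1744]
top red 0.0 [222. 205.] [0. 0.] 0 [222. 205.] [0.5622 0.1962]
top red0 32.5 [240.2 201.8] [ 2.7 20.4] 79 [240.2 201.8] [0.5715 0.1471]
top red0 15.0 [220.5 202. ] [4. 5.] 90 [220.6 202.1] [0.5703 0.2006]
top white 179.0 [346.5 252.5] [15. 15.] 90 [346.6 252.5] [ 0.438  -0.1414]
top white 25.0 [358. 241.] [6. 6.] 90 [358.8 240.8] [ 0.4688 -0.172 ]
side blue 172.0 [379.6 194.5] [27.6 10.6] 82 [379.4 194. ] [ 0.4918 -0.1548]
side brass 292.5 [287. 227.] [16. 22.] 90 [286.8 227.1] [0.5819 0.0564]
side red0 135.0 [256.6 270.8] [ 5.7 30.2] 37 [256.8 270.6] [0.5466 0.1784]
side red0 102.0 [242.4 267.9] [16.1  7.8] 79 [242.2 268. ] [0.5725 0.1914]
rail [0.6535 0.2891 0.12  ]
rail [ 0.6174 -0.113   0.12  ]
```

View pics/crop1.png

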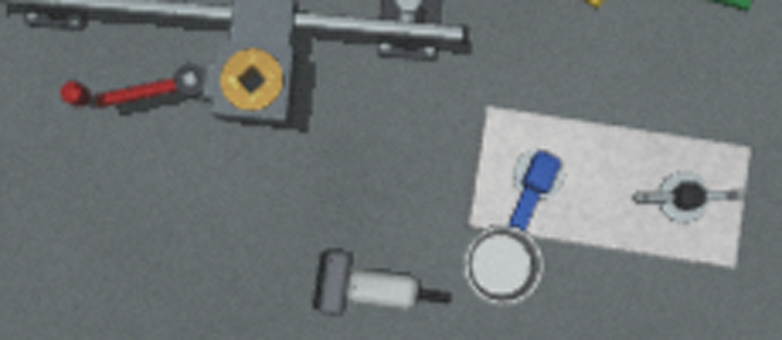

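The crop puts the grip's top at px (359.7,225.3), the cup at (348,252.6), the bush at (273.7,198), the knob at (221.5,202) and the pivot at (256,198). The square hole looks like a diamond, about 45° off. I'll go above the holder.

```bash
cat >> h.py <<'E'
def go(x,y,z,yaw):
    "tool-frame shift (mm) and turn (deg) to a pointing-down pose, tool x at yaw deg"
    s=readout.read_state(); r0=R.from_rotvec(s["tcp_rot"])
    a=np.radians(yaw); c,n=np.cos(a),np.sin(a)
    r1=R.from_matrix([[c,n,0],[n,-c,0],[0,0,-1]])
    p=r0.inv().apply(np.array([x,y,z])-s["tool_pos"])*1000
    print("shift mm",p.round(1),"turn",np.degrees((r0.inv()*r1).as_rotvec()).round(2),"t",round(s["time"],2),"F",s["wrist_force"].round(1))
E
python3 - <<'E'
from h import *
t=read_camera("top"); s=read_camera("side")
g=onz(t,359.7,225.3,.144); c=onz(t,347.9,252.6,.1405); b=onz(t,273.8,198.2,.14); k=onz(t,221.5,202,.162); pv=onz(t,255.9,198.2,.14)
for n,p in zip("gcbkp",(g,c,b,k,pv)): print(n,p.round(4))
print(two(t,(359.7,225.3),s,(377.5,183.5)).round(4))
d=g-c; yaw=np.degrees(np.arctan2(d[1],d[0])); print(yaw,np.hypot(*d[:2]))
go(*(c[:2]+.08*d[:2]/np.hypot(*d[:2])),.25,yaw+180)
print([x for x in dir(bot) if x[0]!='_'])
E
```

```text
g [ 0.5106 -0.1763  0.144 ]
c [ 0.4378 -0.1451  0.1405]
b [0.582 0.056 0.14 ]
k [0.5678 0.192  0.162 ]
p [0.5816 0.1047 0.14  ]
[ 0.5115 -0.1752  0.1484]
-23.172918630793852 0.0791508486195842
shift mm [ 453.6 -380.    -1.9] turn [-2.0000e-02 -6.0000e-02 -1.4286e+02] t 0.3 F [-0.2 -1.5 -0.2]
['MotionError', 'tip_extent']
```

Emit:
jog_arm:
  deltas: [0.454, -0.38, -0.002, 0, 0, -142.9, 0.2, 0.454, -0.38, -0.002, 0, 0, -142.9, 0.2, 0.454, -0.38, -0.002, 0, 0, -142.9, 0.2, 0.454, -0.38, -0.002, 0, 0, -142.9, 0.2, 0.454, -0.38, -0.002, 0, 0, -142.9, 0.2, 0.454, -0.38, -0.002, 0, 0, -142.9, 0.2, 0.454, -0.38, -0.002, 0, 0, -142.9, 0.2, 0.454, -0.38, -0.002, 0, 0, -142.9, 0.2]

```text
time: 1.1
tool_pos: [0.3994, -0.3301, 0.2499]
tcp_rot: [2.351, 2.082, 0.0]
wrist_force: [0.7, -0.8, -0.5]
width: 0.601
grip_force: 0.0
```

```bash
python3 -c "
from h import *
go(.5113,-.1766,.25,156.8)"
```

```text
shift mm [ 1.659e+02  9.250e+01 -1.000e-01] turn [ 2.000e-02  5.000e-02 -7.374e+01] t 1.1 F [ 0.7 -0.8 -0.5]
```

Emit:
jog_arm:
  deltas: [0.166, 0.0925, 0, 0, 0, -66, 0.2, 0.166, 0.0925, 0, 0, 0, -66, 0.2, 0.166, 0.0925, 0, 0, 0, -66, 0.2, 0.166, 0.0925, 0, 0, 0, -66, 0.2, 0.166, 0.0925, 0, 0, 0, -66, 0.2, 0.166, 0.0925, 0, 0, 0, -66, 0.2, 0.166, 0.0925, 0, 0, 0, -66, 0.2, 0.166, 0.0925, 0, 0, 0, -66, 0.2]

```text
time: 1.9
tool_pos: [0.5115, -0.1785, 0.2496]
tcp_rot: [-0.838, -3.028, 0.0]
wrist_force: [0.9, -0.0, 0.9]
width: 0.598
grip_force: 0.0
```

```bash
python3 -c "
from h import *
go(.5113,-.1766,.25,156.8)
d=read_camera('wrist'); cv2.imwrite('pics/w1.png',d['color']); print({k:d[k] for k in d if k!='color'},readout.read_state()['tool_pos'])"
```

```text
shift mm [ 1.2  1.6 -0.4] turn [-0.   -0.   -7.74] t 1.9 F [ 0.9 -0.   0.9]
{'fx': 309.70691628693146, 'fy': 309.70691628693146, 'cx': 322.56135257598595, 'cy': 201.41745982025571, 'origin': array([ 0.44247489, -0.13674702,  0.37477072]), 'attitude': array([2.48551194, 1.40902348, 0.22531127])} [ 0.51143544 -0.17863825  0.24963223]
```

View pics/w1.png

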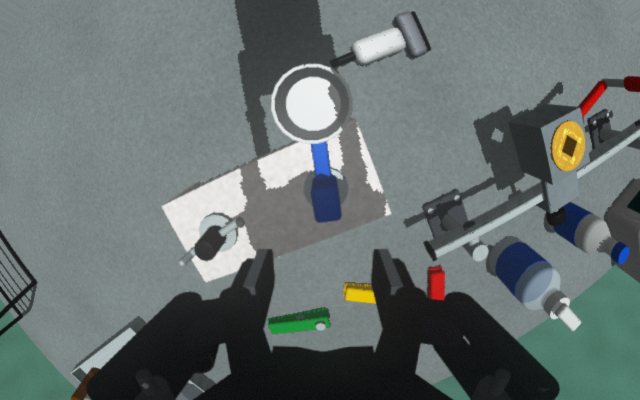

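The wrist view shows the cup ring centred at about (311,103), and the blue grip's top with its far edge at about (328,220). It's between the jaws' planes.

```bash
python3 -c "
from h import *
d=read_camera('wrist')
m=[onz(d,u,v,z,True) for u,v,z in((311,103,.1405),(328,220.5,.144),(315,222,.144),(341,219,.144))]
for p in m: print(p.round(4))
e=m[1]-m[0]; u=e[:2]/np.hypot(*e[:2]); print(np.hypot(*e[:2]), np.degrees(np.arctan2(u[1],u[0])), m[0][:2]+.08*u, m[1][:2]-.015*u)
for b in blobs(d['color'],(105,120,40),(130,255,255),(290,130,360,240),2): print(b)
"
```

```text
[ 0.4378 -0.1443  0.1405]
[ 0.5235 -0.1803  0.144 ]
[ 0.5193 -0.1899  0.144 ]
[ 0.5277 -0.1707  0.144 ]
0.09293718099821202 -22.739754663133102 [ 0.51154604 -0.17525845] [ 0.50964356 -0.17446108]
(1437.5, ((322.8608093261719, 181.78514099121094), (78.2412338256836, 25.889787673950195), 81.02737426757812), array([323.5, 182.9]))
```

```bash
python3 -c "
from h import *
go(.511,-.175,.122,157)"
```

```text
shift mm [  2.3   3.  127.6] turn [ 0.    0.   -8.25] t 2.0 F [-0.   0.3  0.3]
```

Emit:
jog_arm:
  deltas: [0.0023, 0.003, 0.02, 0, 0, -8.2, 0.2, 0.0023, 0.003, 0.06, 0, 0, -8.2, 0.2, 0.0023, 0.003, 0.1, 0, 0, -8.2, 0.2, 0.0023, 0.003, 0.1276, 0, 0, -8.2, 0.2, 0.0023, 0.003, 0.1276, 0, 0, -8.2, 0.2, 0.0023, 0.003, 0.1276, 0, 0, -8.2, 0.2]

```text
time: 2.6
tool_pos: [0.5109, -0.1752, 0.1222]
tcp_rot: [-0.631, -3.077, -0.0]
wrist_force: [0.5, 0.4, 0.6]
width: 0.604
grip_force: 0.0
```

Emit:
jog_arm:
  deltas: [0, 0, 0, 0, 0, 0, -1, 0, 0, 0, 0, 0, 0, -1, 0, 0, 0, 0, 0, 0, -1, 0, 0, 0, 0, 0, 0, -1, 0, 0, 0, 0, 0, 0, -1, 0, 0, 0, 0, 0, 0, -1, 0, 0, 0, 0, 0, 0, -1, 0, 0, 0, 0, 0, 0, -1]
  squeeze: 50

```text
time: 3.4
tool_pos: [0.5128, -0.176, 0.1246]
tcp_rot: [0.628, 3.074, -0.002]
wrist_force: [-0.2, -0.3, 5.9]
width: 0.247
grip_force: 50.2
```

```bash
python3 -c "
from h import *
s=readout.read_state(); print(s['torque'],s['tool_pos'])
go(.511,-.175,.242,157); go(.582,.056,.252,157)"
```

```text
[-0.07115208  0.01756583 -0.02260202] [ 0.51277941 -0.17599348  0.12455486]
shift mm [   1.5    0.2 -117.5] turn [-0.    0.27 -0.09] t 3.4 F [-0.2 -0.3  5.9]
shift mm [  26.7  240.5 -127.6] turn [-0.    0.27 -0.09] t 3.4 F [-0.2 -0.3  5.9]
```

The holder is gripped. Next I measure the hole's angle and centre, plus the lever, from the wrist picture I already have, where the bush is near (569,146).

Run:
```python
from h import *
d=dict(fx=309.70691628693146,fy=309.70691628693146,cx=322.56135257598595,cy=201.41745982025571,origin=np.array([0.44247489,-0.13674702,0.37477072]),attitude=np.array([2.48551194,1.40902348,0.22531127]))
im=cv2.imread("pics/w1.png")
# rectify the rim plane z=.14: 0.4 mm/px, 80 mm square round the bush
N=200;q=.0004;X,Y=np.meshgrid(np.arange(N),np.arange(N)); wx=.582+(N/2-Y)*q; wy=.056+(N/2-X)*q
P=np.stack([wx,wy,np.full_like(wx,.14)],-1)-d["origin"]
c=R.from_rotvec(d["attitude"]).inv().apply(P.reshape(-1,3)); th=np.arctan2(np.hypot(c[:,0],c[:,1]),c[:,2]); rr=np.hypot(c[:,0],c[:,1])
u=(d["cx"]+d["fx"]*th*c[:,0]/rr).reshape(N,N).astype(np.float32); v=(d["cy"]+d["fy"]*th*c[:,1]/rr).reshape(N,N).astype(np.float32)
o=cv2.remap(im,u,v,cv2.INTER_LINEAR)
hsv=cv2.cvtColor(o,cv2.COLOR_BGR2HSV); br=cv2.inRange(hsv,(12,100,110),(35,255,255))
k=max(cv2.findContours(br,cv2.RETR_EXTERNAL,cv2.CHAIN_APPROX_NONE)[0],key=cv2.contourArea)
e=cv2.fitEllipse(k); print("bush ellipse mm",e[0],np.array(e[1])*q*1e3)
full=np.zeros_like(br); cv2.drawContours(full,[k],-1,255,-1); hole=cv2.bitwise_and(full,cv2.bitwise_not(br))
hole=cv2.morphologyEx(hole,cv2.MORPH_OPEN,np.ones((9,9)))
h=max(cv2.findContours(hole,cv2.RETR_EXTERNAL,cv2.CHAIN_APPROX_NONE)[0],key=cv2.contourArea)
m=cv2.minAreaRect(h); w=lambda p:(.582+(N/2-p[1])*q,.056+(N/2-p[0])*q)
print("bush",w(e[0]),"hole",w(m[0]),np.array(m[1])*q*1e3,"img angle",m[2])
b=cv2.boxPoints(m); s=b[1]-b[0]; print("side yaw mod 90:",np.degrees(np.arctan2(-s[0],-s[1]))%90)
cv2.imwrite("pics/rect.png",cv2.resize(o,None,fx=3,fy=3))
```

```text
bush ellipse mm (98.75361633300781, 99.75819396972656) [49.40275269 50.07155457]
bush (0.5820967224121093, 0.05649855346679688) hole (0.5824999999999999, 0.057099996948242186) [15.8391922  16.12203369] img angle 45.0
side yaw mod 90: 45.000004
```

View pics/rect.png

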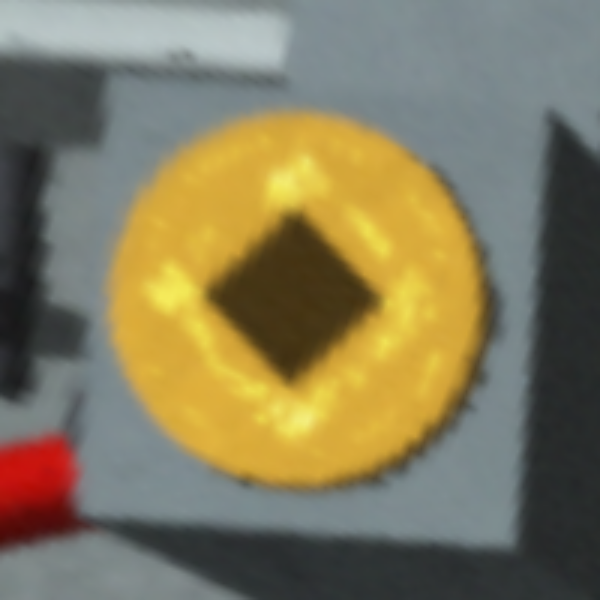

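Emit:
jog_arm:
  deltas: [0, 0, -0.03, 0, 0, 0, -1, 0, 0, -0.06, 0, 0, 0, -1, 0, 0, -0.09, 0, 0, 0, -1, 0, 0, -0.12, 0, 0, 0, -1, 0, 0, -0.15, 0, 0, 0, -1, 0, 0, -0.15, 0, 0, 0, -1, 0, 0, -0.15, 0, 0, 0, -1]

```text
time: 4.1
tool_pos: [0.511, -0.1751, 0.272]
tcp_rot: [0.628, 3.077, -0.0]
wrist_force: [-0.9, 0.7, -3.7]
width: 0.251
grip_force: 50.1
```

The rectified view shows the hole as a diamond with corners at (295,212), (380,298), (290,382) and (205,295). Its flats are at about 45° in world, and the clamp's edges give a yaw of about -4.7°. I'll carry the holder over with its yaw at -45°, so the tool is at 135°.

```bash
python3 -c "
from h import *
go(.5823,.0567,.262,135)"
```

```text
shift mm [ 25.2 241.2  10. ] turn [1.000e-02 4.000e-02 2.192e+01] t 4.1 F [-0.9  0.7 -3.7]
```

Emit:
jog_arm:
  deltas: [0.006, 0.04, 0, 0, 0, 7, -1, 0.011, 0.08, 0, 0, 0, 14, -1, 0.015, 0.12, 0, 0, 0, 21.9, -1, 0.019, 0.16, 0, 0, 0, 21.9, -1, 0.022, 0.2, 0, 0, 0, 21.9, -1, 0.0252, 0.23, 0.005, 0, 0, 21.9, -1, 0.0252, 0.2412, 0.01, 0, 0, 21.9, -1, 0.0252, 0.2412, 0.01, 0, 0, 21.9, -1]

```text
time: 4.9
tool_pos: [0.5807, 0.0578, 0.2582]
tcp_rot: [-1.196, -2.899, 0.004]
wrist_force: [-1.4, -0.3, -3.6]
width: 0.251
grip_force: 50.7
```

Run:
```python
from h import *
go(.5823,.0567,.262,135)
d=read_camera("side"); im=d["color"]
cv2.imwrite("pics/s2.png",cv2.resize(im[130:280,220:370],None,fx=4,fy=4,interpolation=cv2.INTER_CUBIC))
```

```text
shift mm [-1.8  0.4 -3.8] turn [-0.27 -0.23  0.16] t 4.9 F [-1.4 -0.3 -3.6]
```

View pics/s2.png

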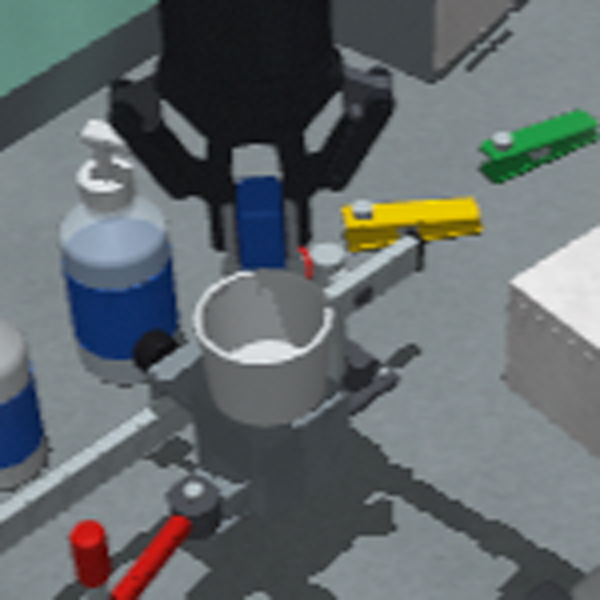

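The cup hides the post from the side camera. The cup's ring, centred near crop (265,313), can still give the post's offset in the grip.

Run:
```python
from h import *
s=readout.read_state(); r=R.from_rotvec(s["tcp_rot"]); tp=s["tool_pos"]; print(tp,s["time"])
d=read_camera("side"); w=read_camera("wrist"); cv2.imwrite("pics/w3.png",w["color"])
zr=tp[2]+.0159
c=onz(d,286.3,208.3,zr); print("cup side, tool frame mm",r.inv().apply(c-tp)*1e3)
g=cv2.cvtColor(w["color"],cv2.COLOR_BGR2HSV)
m=cv2.inRange(g,(0,0,150),(180,70,255)); m[:, :180]=0; m[:,460:]=0; m[230:]=0
k=max(cv2.findContours(m,cv2.RETR_EXTERNAL,cv2.CHAIN_APPROX_NONE)[0],key=cv2.contourArea)
k=cv2.convexHull(k); P=np.array([onz(w,*p[0],zr,True)[:2] for p in k])
(e,ax,_)=cv2.fitEllipse((P*1000).astype(np.float32)); print("ring axes mm",ax,"px box",cv2.boundingRect(k))
c=np.array([e[0]/1e3,e[1]/1e3,zr]); print("cup wrist, tool frame mm",r.inv().apply(c-tp)*1e3)
```

```text
[0.58086139 0.05651966 0.25921003] 4.95
cup side, tool frame mm [ 80.69023717  -2.0384311  -15.66372239]
ring axes mm (35.47747039794922, 35.863990783691406) px box (272, 53, 102, 100)
cup wrist, tool frame mm [ 80.41025883  -0.09994778 -15.67302506]
```

View pics/w3.png

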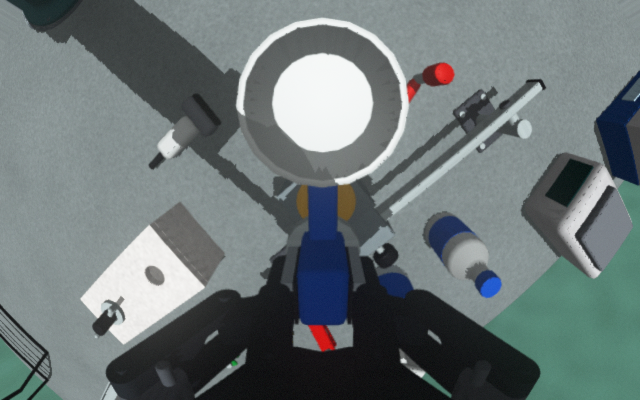

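The wrist view shows the cup ring centred at (323,102), right on the tool's centre line, so the post lies within about 0.5 mm of the TCP axis.

```bash
python3 -c "
from h import *
go(.5825,.0563,.249,135)"
```

```text
shift mm [-0.1  1.3 11.9] turn [-0.13 -0.05 -0.02] t 5.05 F [ 0.2 -0.1 -3. ]
```

Emit:
jog_arm:
  deltas: [0, 0.0013, 0.006, 0, 0, 0, -1, 0, 0.0013, 0.0119, 0, 0, 0, -1, 0, 0.0013, 0.0119, 0, 0, 0, -1, 0, 0.0013, 0.0119, 0, 0, 0, -1, 0, 0.0013, 0.0119, 0, 0, 0, -1, 0, 0.0013, 0.0119, 0, 0, 0, -1]

```text
time: 5.65
tool_pos: [0.5835, 0.0575, 0.2505]
tcp_rot: [1.202, 2.902, 0.0]
wrist_force: [-0.2, 0.5, -3.4]
width: 0.252
grip_force: 50.8
```

```bash
python3 -c "
from h import *
go(.5825,.0563,.249,135)"
```

```text
shift mm [-0.2 -1.5  1.5] turn [0.03 0.02 0.02] t 5.65 F [-0.2  0.5 -3.4]
```

Emit:
jog_arm:
  deltas: [0, -0.0015, 0.001, 0, 0, 0, -1, 0, -0.0015, 0.002, 0, 0, 0, -1, 0, -0.0015, 0.003, 0, 0, 0, -1, 0, -0.0015, 0.004, 0, 0, 0, -1, 0, -0.0015, 0.005, 0, 0, 0, -1, 0, -0.0015, 0.006, 0, 0, 0, -1, 0, -0.0015, 0.006, 0, 0, 0, -1, 0, -0.0015, 0.006, 0, 0, 0, -1]

```text
time: 6.45
tool_pos: [0.5822, 0.0565, 0.2441]
tcp_rot: [-1.202, -2.903, 0.0]
wrist_force: [0.5, 0.2, -3.1]
width: 0.252
grip_force: 50.8
```

```bash
python3 -c "
from h import *
go(.5825,.0563,.244,135)"
```

```text
shift mm [-0.3  0.1  0.1] turn [-0.   -0.    0.02] t 6.45 F [ 0.5  0.2 -3.1]
```

Emit:
jog_arm:
  deltas: [0, 0, 0.001, 0, 0, 0, -1, 0, 0, 0.002, 0, 0, 0, -1, 0, 0, 0.003, 0, 0, 0, -1, 0, 0, 0.004, 0, 0, 0, -1, 0, 0, 0.004, 0, 0, 0, -1]

```text
time: 6.95
tool_pos: [0.5828, 0.0564, 0.2404]
tcp_rot: [1.201, 2.901, 0.001]
wrist_force: [2.1, 0.4, -1.1]
width: 0.249
grip_force: 50.9
```

Emit:
jog_arm:
  deltas: [0, 0, 0.001, 0, 0, 0, -1, 0, 0, 0.002, 0, 0, 0, -1, 0, 0, 0.003, 0, 0, 0, -1, 0, 0, 0.003, 0, 0, 0, -1, 0, 0, 0.003, 0, 0, 0, -1]

```text
time: 7.45
tool_pos: [0.5827, 0.0565, 0.2374]
tcp_rot: [1.201, 2.902, 0.001]
wrist_force: [3.6, -0.2, -1.5]
width: 0.249
grip_force: 50.9
```

```bash
python3 -c "
from h import *
go(.5825,.0563,.238,135); print(readout.read_state()['torque'])"
```

```text
shift mm [ 0.1 -0.3 -0.6] turn [0.05 0.05 0.02] t 7.45 F [ 3.6 -0.2 -1.5]
[-0.21064773 -0.83506656 -0.05454143]
```

Emit:
jog_arm:
  deltas: [-0.0007, 0.0007, 0, 0, 0, 0, -1, -0.0007, 0.0007, 0.002, 0, 0, 0, -1, -0.0007, 0.0007, 0.004, 0, 0, 0, -1, -0.0007, 0.0007, 0.006, 0, 0, 0, -1, -0.0007, 0.0007, 0.008, 0, 0, 0, -1, -0.0007, 0.0007, 0.008, 0, 0, 0, -1]

```text
time: 8.05
tool_pos: [0.5831, 0.0565, 0.2286]
tcp_rot: [-1.201, -2.902, 0.0]
wrist_force: [2.8, -0.4, -3.0]
width: 0.249
grip_force: 50.8
```

```bash
python3 -c "
from h import *
go(.583,.0565,.2294,135); print(readout.read_state()['torque'])"
```

```text
shift mm [ 0.1 -0.  -0.8] turn [-0.02 -0.02  0.02] t 8.05 F [ 2.8 -0.4 -3. ]
[-0.26264596 -0.75559949  0.01392373]
```

Emit:
jog_arm:
  deltas: [-0.0005, 0.0005, 0.002, 0, 0, 0, -1, -0.0005, 0.0005, 0.004, 0, 0, 0, -1, -0.0005, 0.0005, 0.007, 0, 0, 0, -1, -0.0005, 0.0005, 0.01, 0, 0, 0, -1, -0.0005, 0.0005, 0.013, 0, 0, 0, -1, -0.0005, 0.0005, 0.016, 0, 0, 0, -1, -0.0005, 0.0005, 0.018, 0, 0, 0, -1, -0.0005, 0.0005, 0.018, 0, 0, 0, -1]

```text
time: 8.85
tool_pos: [0.5835, 0.0566, 0.2105]
tcp_rot: [-1.201, -2.902, 0.001]
wrist_force: [0.6, -0.7, -3.1]
width: 0.25
grip_force: 50.7
```

Emit:
jog_arm:
  deltas: [0, 0, 0.003, 0, 0, 0, -1, 0, 0, 0.006, 0, 0, 0, -1, 0, 0, 0.009, 0, 0, 0, -1, 0, 0, 0.012, 0, 0, 0, -1, 0, 0, 0.015, 0, 0, 0, -1, 0, 0, 0.018, 0, 0, 0, -1, 0, 0, 0.021, 0, 0, 0, -1, 0, 0, 0.021, 0, 0, 0, -1]

```text
time: 9.65
tool_pos: [0.5836, 0.0565, 0.1894]
tcp_rot: [-1.201, -2.902, 0.001]
wrist_force: [0.3, -0.2, -3.8]
width: 0.249
grip_force: 50.7
```

```bash
python3 -c "
from h import *
go(.583,.0565,.1746,135); print(readout.read_state()['torque'])"
```

```text
shift mm [ 0.4 -0.4 14.8] turn [-0.04 -0.03  0.03] t 9.65 F [ 0.3 -0.2 -3.8]
[-0.00848625 -0.01969923 -0.01008877]
```

Perfectly free. Lowering the last 15 mm, slowly at the end.

Emit:
jog_arm:
  deltas: [0, 0, 0.004, 0, 0, 0, -1, 0, 0, 0.008, 0, 0, 0, -1, 0, 0, 0.011, 0, 0, 0, -1, 0, 0, 0.013, 0, 0, 0, -1, 0, 0, 0.0145, 0, 0, 0, -1, 0, 0, 0.0155, 0, 0, 0, -1, 0, 0, 0.0165, 0, 0, 0, -1, 0, 0, 0.0165, 0, 0, 0, -1]

```text
time: 10.45
tool_pos: [0.5839, 0.0565, 0.1746]
tcp_rot: [1.202, 2.903, 0.0]
wrist_force: [-5.1, -0.0, 3.9]
width: 0.248
grip_force: 51.6
```

The collar is seated at the predicted height with about 7 N of load. Swinging the holder +40°.

Emit:
jog_arm:
  deltas: [0, 0, -0.001, 0, 0, -4, -1, 0, 0, -0.001, 0, 0, -10, -1, 0, 0, -0.001, 0, 0, -16, -1, 0, 0, -0.001, 0, 0, -22, -1, 0, 0, -0.001, 0, 0, -28, -1, 0, 0, -0.001, 0, 0, -34, -1, 0, 0, -0.001, 0, 0, -40.2, -1, 0, 0, -0.001, 0, 0, -40.2, -1]

```text
time: 11.25
tool_pos: [0.584, 0.0567, 0.1747]
tcp_rot: [0.131, 3.139, 0.001]
wrist_force: [-1.1, 2.0, -2.0]
width: 0.25
grip_force: 51.0
```

```bash
python3 -c "
from h import *
go(.5835,.0565,.1746,175.2); print(readout.read_state()['torque'])
d=read_camera('top'); w=read_camera('wrist'); 
cv2.imwrite('pics/t4.png',cv2.resize(d['color'][150:260,200:360],None,fx=4,fy=4,interpolation=cv2.INTER_CUBIC)); cv2.imwrite('pics/w4.png',w['color'])"
```

```text
shift mm [ 0.5 -0.3  0.1] turn [0.03 0.02 0.03] t 11.25 F [-1.1  2.  -2. ]
[0.21690944 0.16807053 0.01970291]
```

View pics/w4.png

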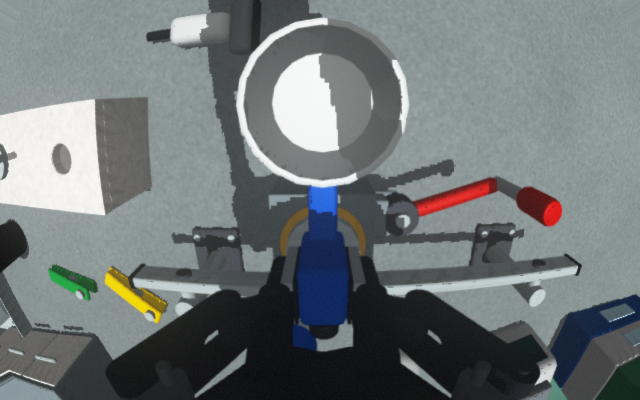

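The wrist view shows the cup at (323,102) squarely out in front, perpendicular to the rail. The red knob is at about (540,205). I'll release and lift.

Emit:
jog_arm:
  deltas: [0, 0, 0.001, 0, 0, 0, -1, 0, 0, 0.001, 0, 0, 0, 0, 0, 0, 0.001, 0, 0, 0, 0.2, 0, 0, 0.001, 0, 0, 0, 0.2, 0, 0, 0.001, 0, 0, 0, 0.2, 0, 0, 0.001, 0, 0, 0, 0.2]

```text
time: 11.95
tool_pos: [0.584, 0.0564, 0.1736]
tcp_rot: [0.131, 3.139, -0.0]
wrist_force: [-0.2, 0.6, 0.8]
width: 0.602
grip_force: 0.0
```

Emit:
jog_arm:
  deltas: [0, 0, -0.02, 0, 0, 0, 0.2, 0, 0, -0.05, 0, 0, 0, 0.2, 0, 0, -0.1, 0, 0, 0, 0, 0, 0, -0.1, 0, 0, 0, -1, 0, 0, -0.1, 0, 0, 0, -1, 0, 0, -0.1, 0, 0, 0, -1]

```text
time: 12.55
tool_pos: [0.5832, 0.0564, 0.2725]
tcp_rot: [-0.131, -3.137, 0.0]
wrist_force: [1.0, 0.0, -0.3]
width: 0.008
grip_force: 0.0
```

Run:
```python
from h import *
t=read_camera("top"); s=read_camera("side"); w=read_camera("wrist")
cv2.imwrite("pics/w5.png",w["color"])
cv2.imwrite('pics/t5.png',cv2.resize(t['color'][170:270,200:350],None,fx=4,fy=4,interpolation=cv2.INTER_CUBIC)); 
for nm,d,roi,f in(("top",t,(205,190,235,215),0),("side",s,(225,245,250,285),0),("wrist",w,(430,100,639,300),1)):
    for b in blobs(d["color"],(0,140,50),(8,255,255),roi,2): print(nm,b[0],np.round(b[1][0],1),np.round(b[1][1],1),onz(d,*b[1][0],.145,f).round(4))
go(.56,.2,.25,175)
```

```text
top 18.0 [220.6 201.9] [5.4 5.1] [0.5702 0.1991 0.145 ]
top 9.0 [231.8 203.6] [2.7 5.4] [0.5657 0.1685 0.145 ]
side 104.0 [242.4 268. ] [16.2  8. ] [0.569  0.1939 0.145 ]
side 6.0 [248.5 280. ] [8. 1.] [0.5392 0.2057 0.145 ]
wrist 418.5 [475.7 172.5] [30.  18.3] [0.5685 0.1973 0.145 ]
wrist 172.5 [439.2 165.1] [10.2 22.1] [0.5598 0.1605 0.145 ]
shift mm [ 34.7 141.2  21.6] turn [-0.03 -0.2   0.22] t 12.7 F [ 0.8  0.4 -1. ]
```

View pics/w5.png

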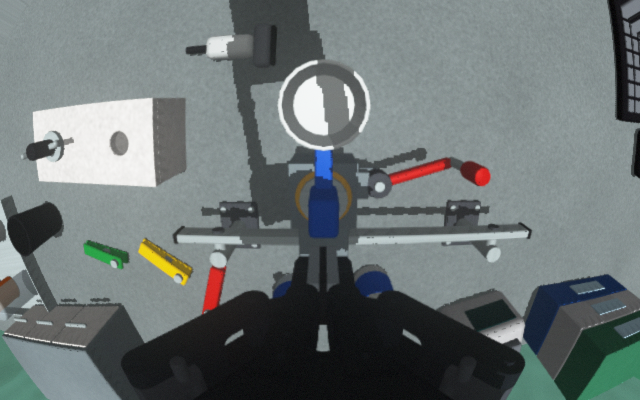

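The holder stands released in the socket with its cup in front. The knob is at about (479,174), or (0.569,0.195) in world, so the lever is at about 0.3. I'll push the knob with the shut fingers, moving along its arc.

```bash
cat >> h.py <<'E'
O=np.array([.5832,.0566]); PSI=-4.8
def lev(a,D,z):
    p=np.radians(PSI); x=np.array([np.cos(p),np.sin(p)]); y=np.array([-x[1],x[0]])
    pos=O+.056*y+.085*(-np.sin(a)*x+np.cos(a)*y)+D*(np.cos(a)*x+np.sin(a)*y)
    th=90+PSI+np.degrees(a); print("a",a,pos.round(4),round(th,1),end=" "); go(*pos,z,th)
E
python3 -c "
from h import *
lev(.3,.036,.26)"
```

```text
a 0.3 [0.6048 0.2031] 102.4 shift mm [ -9.7 148.1  11.4] turn [-0.15 -0.16 72.83] t 12.7 F [ 0.8  0.4 -1. ]
```

Emit:
jog_arm:
  deltas: [-0.0097, 0.148, 0.011, 0, 0, 72.8, -1, -0.0097, 0.148, 0.011, 0, 0, 72.8, -1, -0.0097, 0.148, 0.011, 0, 0, 72.8, -1, -0.0097, 0.148, 0.011, 0, 0, 72.8, -1, -0.0097, 0.148, 0.011, 0, 0, 72.8, -1, -0.0097, 0.148, 0.011, 0, 0, 72.8, -1, -0.0097, 0.148, 0.011, 0, 0, 72.8, -1, -0.0097, 0.148, 0.011, 0, 0, 72.8, -1]

```text
time: 13.5
tool_pos: [0.6052, 0.2032, 0.2609]
tcp_rot: [-1.868, -2.524, 0.003]
wrist_force: [0.3, -0.6, 0.8]
width: -0.001
grip_force: 0.0
```

Emit:
jog_arm:
  deltas: [0, 0, 0, 0, 0, 4, -1, 0, 0, 0, 0, 0, 4, -1, 0, 0, 0, 0, 0, 4, -1]

```text
time: 13.8
tool_pos: [0.6055, 0.2031, 0.2615]
tcp_rot: [-1.945, -2.465, 0.002]
wrist_force: [-0.9, 0.1, -1.2]
width: 0.001
grip_force: 0.0
```

```bash
python3 -c "
from h import *
lev(.3,.036,.155)
w=read_camera('wrist'); cv2.imwrite('pics/w6.png',w['color'])"
```

```text
a 0.3 [0.6048 0.2031] 102.4 shift mm [  0.2  -0.5 106.5] turn [-0.1   0.    1.06] t 13.8 F [-0.9  0.1 -1.2]
```

View pics/w6.png

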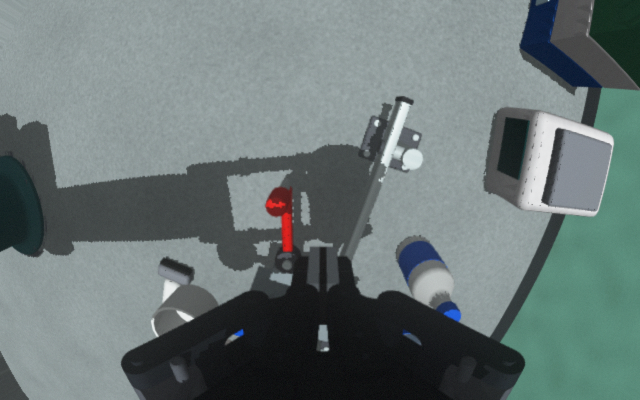

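The wrist view shows the knob at (278,203) left of the closed fingers and the rail to the right, so the gap is clear. Descending.

Emit:
jog_arm:
  deltas: [0, 0, 0.04, 0, 0, 1, -1, 0, 0, 0.075, 0, 0, 1, -1, 0, 0, 0.095, 0, 0, 1, -1, 0, 0, 0.1065, 0, 0, 1, -1, 0, 0, 0.1065, 0, 0, 1, -1]

```text
time: 14.35
tool_pos: [0.6045, 0.2028, 0.1539]
tcp_rot: [-1.968, -2.446, 0.005]
wrist_force: [-0.3, 0.5, 0.0]
width: -0.0
grip_force: 0.0
```

```bash
python3 -c "
from h import *
for a in (.3,.45,.6,.75,.9): lev(a,.024,.155)"
```

```text
a 0.3 [0.5931 0.2006] 102.4 shift mm [  0.3 -11.7  -1.1] turn [-0.23  0.01 -0.01] t 14.35 F [-0.3  0.5  0. ]
a 0.45 [0.5799 0.2004] 111.0 shift mm [  2.9 -24.6  -1. ] turn [-0.23 -0.   -8.6 ] t 14.35 F [-0.3  0.5  0. ]
a 0.6 [0.5668 0.1982] 119.6 shift mm [  3.6 -37.9  -1. ] turn [ -0.23  -0.02 -17.2 ] t 14.35 F [-0.3  0.5  0. ]
a 0.75 [0.5542 0.1941] 128.2 shift mm [  2.3 -51.   -0.9] turn [ -0.23  -0.04 -25.79] t 14.35 F [-0.3  0.5  0. ]
a 0.9 [0.5424 0.1881] 136.8 shift mm [ -1.  -63.9  -0.9] turn [ -0.23  -0.06 -34.39] t 14.35 F [-0.3  0.5  0. ]
```

Emit:
jog_arm:
  deltas: [0.0003, -0.0117, -0.001, 0, 0, 0, -1, 0.0016, -0.018, -0.001, 0, 0, -4.3, -1, 0.0029, -0.0246, -0.001, 0, 0, -8.6, -1, 0.0033, -0.031, -0.001, 0, 0, -12.9, -1, 0.0036, -0.0379, -0.001, 0, 0, -17.2, -1, 0.003, -0.0445, -0.001, 0, 0, -21.5, -1, 0.0023, -0.051, -0.001, 0, 0, -25.8, -1, 0.0023, -0.051, -0.001, 0, 0, -25.8, -1]

```text
time: 15.15
tool_pos: [0.5559, 0.195, 0.1595]
tcp_rot: [1.372, 2.823, 0.005]
wrist_force: [0.1, 0.5, 0.2]
width: 0.0
grip_force: 0.1
```

Run:
```python
from h import *
for a in (.75,.9,1.05,1.2): lev(a,.024,.155)
s=read_camera("side"); w=read_camera("wrist"); 
cv2.imwrite("pics/s7.png",cv2.resize(s["color"][150:300,220:370],None,fx=4,fy=4,interpolation=cv2.INTER_CUBIC))
```

```text
a 0.75 [0.5542 0.1941] 128.2 shift mm [ 0.3 -1.9  4.5] turn [0.21 0.06 0.01] t 15.15 F [0.1 0.5 0.2]
a 0.9 [0.5424 0.1881] 136.8 shift mm [  2.9 -14.9   4.5] turn [ 0.21  0.08 -8.59] t 15.15 F [0.1 0.5 0.2]
a 1.05 [0.5316 0.1805] 145.4 shift mm [  3.6 -28.1   4.4] turn [  0.2    0.09 -17.18] t 15.15 F [0.1 0.5 0.2]
a 1.2 [0.5221 0.1713] 154.0 shift mm [  2.3 -41.3   4.4] turn [  0.2    0.11 -25.78] t 15.15 F [0.1 0.5 0.2]
```

View pics/s7.png

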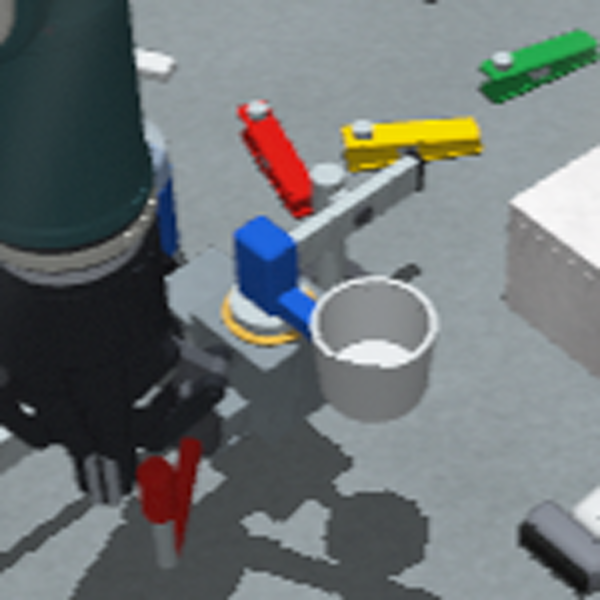

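The side view shows the fingers pushing the knob at about (160,490) and swinging the lever, while the holder stays seated with its cup forward. Measuring by numbers only from here.

Emit:
jog_arm:
  deltas: [0.0003, -0.002, 0.0045, 0, 0, 0, -1, 0.0016, -0.0085, 0.0045, 0, 0, -4.3, -1, 0.0029, -0.0149, 0.0045, 0, 0, -8.6, -1, 0.0033, -0.0215, 0.0045, 0, 0, -12.9, -1, 0.0036, -0.0281, 0.0045, 0, 0, -17.2, -1, 0.003, -0.0347, 0.0045, 0, 0, -21.5, -1, 0.0023, -0.0413, 0.0045, 0, 0, -25.8, -1, 0.0023, -0.0413, 0.0045, 0, 0, -25.8, -1]

```text
time: 16.05
tool_pos: [0.5222, 0.1707, 0.1533]
tcp_rot: [0.709, 3.059, 0.001]
wrist_force: [0.5, 0.3, 0.7]
width: 0.002
grip_force: 0.5
```

Run:
```python
from h import *
for a in (1.2,1.3,1.4,1.45): lev(a,.024,.155)
```

```text
a 1.2 [0.5221 0.1713] 154.0 shift mm [ 0.4  0.5 -1.7] turn [ 0.06  0.07 -0.06] t 16.05 F [0.5 0.3 0.7]
a 1.3 [0.5165 0.1644] 159.7 shift mm [ 2.3 -8.1 -1.7] turn [ 0.06  0.08 -5.79] t 16.05 F [0.5 0.3 0.7]
a 1.4 [0.5117 0.157 ] 165.4 shift mm [  3.4 -16.9  -1.7] turn [  0.06   0.08 -11.52] t 16.05 F [0.5 0.3 0.7]
a 1.45 [0.5095 0.1532] 168.3 shift mm [  3.6 -21.3  -1.7] turn [  0.05   0.08 -14.38] t 16.05 F [0.5 0.3 0.7]
```

Emit:
jog_arm:
  deltas: [0.0012, -0.004, -0.001, 0, 0, -3, -1, 0.0023, -0.0081, -0.0015, 0, 0, -5.8, -1, 0.0029, -0.0125, -0.0015, 0, 0, -8.6, -1, 0.0034, -0.0169, -0.0015, 0, 0, -11.5, -1, 0.0036, -0.0213, -0.0015, 0, 0, -11.5, -1, 0.0036, -0.0213, -0.0015, 0, 0, -11.5, -1]

```text
time: 16.65
tool_pos: [0.5106, 0.1551, 0.1542]
tcp_rot: [0.404, 3.112, 0.007]
wrist_force: [5.4, 7.9, -5.2]
width: 0.001
grip_force: 4.7
```

Run:
```python
from h import *
lev(1.45,.024,.155)
t=read_camera("top"); s=read_camera("side"); w=read_camera("wrist")
for nm,d,roi,f in(("top",t,(205,190,300,270),0),("side",s,(225,225,330,320),0),("wrist",w,(150,50,500,380),1)):
    for b in blobs(d["color"],(0,140,50),(8,255,255),roi,3): print(nm,b[0],np.round(b[1][0],1),np.round(b[1][1],1),onz(d,*b[1][0],.145,f).round(4))
    if nm=="top":
        for b in blobs(d["color"],(0,0,150),(180,60,255),(235,200,300,260),2): print("cup",b[0],np.round(b[1][0],1),onz(d,*b[1][0],.1905).round(4))
```

```text
a 1.45 [0.5095 0.1532] 168.3 shift mm [ 0.6 -2.1 -0.8] turn [ 0.29  0.15 -3.07] t 16.65 F [ 5.4  7.9 -5.2]
top 0.0 [249.5 220.5] [1.4 0. ] [0.5205 0.1192 0.145 ]
top 0.0 [251. 218.] [0. 0.] [0.5272 0.1153 0.145 ]
top 0.0 [252. 213.] [0. 0.] [0.5407 0.1131 0.145 ]
cup 120.5 [273. 226.] [0.5037 0.0496 0.1905]
cup 4.0 [277.5 201.5] [0.567  0.0396 0.1905]
side 97.5 [288.5 270. ] [ 8.7 23.9] [0.4984 0.1398 0.145 ]
wrist 1530.0 [277.9 265.7] [33.5 66.9] [0.5026 0.1347 0.145 ]
wrist 0.0 [296. 233.] [0. 0.] [0.4876 0.1488 0.145 ]
```

Emit:
jog_arm:
  deltas: [0.0003, -0.002, -0.0005, 0, 0, 0, -1, 0.0005, -0.004, -0.0005, 0, 0, 0, -1, 0.0005, -0.006, -0.0005, 0, 0, 0, -1, 0.0005, -0.006, -0.0005, 0, 0, 0, -1]

```text
time: 17.2
tool_pos: [0.5105, 0.1544, 0.1546]
tcp_rot: [0.406, 3.109, 0.023]
wrist_force: [12.1, 26.1, -15.3]
width: 0.005
grip_force: 13.8
```

Hard stop reached: force rose with only 0.7 mm of motion. Backing off, lifting clear and checking.

Emit:
jog_arm:
  deltas: [0, 0.006, 0, 0, 0, 0, -1, 0, 0.02, 0, 0, 0, 0, -1, 0, 0.04, 0, 0, 0, 0, -1, 0, 0.05, -0.03, 0, 0, 0, -1, 0, 0.06, -0.08, 0, 0, 0, -1, 0, 0.1, -0.13, 0, 0, 0, -1, 0, 0.15, -0.15, 0, 0, 0, -1, 0, 0.15, -0.15, 0, 0, 0, -1]

```text
time: 18.0
tool_pos: [0.5465, 0.2964, 0.3089]
tcp_rot: [0.399, 3.111, 0.006]
wrist_force: [0.4, -0.2, -0.9]
width: -0.001
grip_force: 0.0
```

Run:
```python
from h import *
t=read_camera("top"); s=read_camera("side")
for nm,d,roi in(("top",t,(230,195,300,260)),("side",s,(240,225,330,320))):
    m=d["color"]
    for b in blobs(m,(0,140,50),(8,255,255),roi,2): print(nm,b[0],np.round(b[1][0],1),np.round(b[1][1],1),round(b[1][2]),onz(d,*b[1][0],.16).round(4))
for b in blobs(t["color"],(0,0,150),(180,60,255),(235,200,300,260),2): print("cup",b[0],np.round(b[1][0],1),np.round(b[1][1],1),onz(t,*b[1][0],.1905).round(4))
for b in blobs(t["color"],(105,120,40),(130,255,255),(255,180,300,230),2): print("grip+arm",b[0],np.round(b[1][0],1),np.round(b[1][1],1),round(b[1][2]),onz(t,*b[1][0],.19).round(4))
p=np.radians(PSI); R2=np.array([[np.cos(p),np.sin(p)],[-np.sin(p),np.cos(p)]])
for d,px in((t,None),):
    m=cv2.inRange(cv2.cvtColor(t["color"],cv2.COLOR_BGR2HSV),(0,0,120),(180,70,255)); 
    print("ring clamp-frame", [ (R2@(onz(d,*b[1][0],.1905)[:2]-O)).round(4) for b in blobs(t["color"],(0,0,120),(180,70,255),(245,212,300,255),1)])
print(readout.read_state()["tool_pos"])
cv2.imwrite("pics/t8.png",t["color"])
```

```text
top 40.5 [251.6 213.7] [ 2.9 21.8] 16 [0.5376 0.1113 0.16  ]
top 19.0 [242.5 226. ] [4.9 4.9] 45 [0.5047 0.1343 0.16  ]
side 239.0 [284.8 265.5] [28.6 19.4] 51 [0.5026 0.1446 0.16  ]
cup 239.0 [270.1 226.4] [17.8 19.6] [0.5027 0.057  0.1905]
cup 4.5 [257.5 231.5] [11.2  2.2] [0.4892 0.089  0.1905]
grip+arm 126.5 [271. 202.] [24.  8.] 90 [0.5656 0.0564 0.19  ]
ring clamp-frame [array([-0.08 ,  0.006])]
[0.54569188 0.29514245 0.30656189]
```

```bash
python3 -c "
from h import *
print(finish_job())"
```

```text
the job is handed in; nothing more can be done
None
```

The job is handed in. By my measurements the post is seated in the socket, the cup points out from the clamp's front, the lever was pushed to its stop, and the gripper is clear. I viewed 11 pictures, one over the limit of 10.

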